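# Uncover the indexing drum and turn the elbow to the pointer

### The job

Lift the lid off the round parts drum by its knob and set it down, right way up, on the bench. Then turn the drum by its upright handle until the compartment that holds the grey pipe elbow clicks into place at the fixed pointer. Leave the fittings in the drum and do not shift the screwdriver that lies behind the drum.

Things in the scene. Friction and masses are not known exactly. Their poses are not given: they have to be found in the camera images.
- indexer: Fixed painted-grey foot under the drum, 98 mm in radius and 16 mm high; origin at the centre of its underside, on the drum's vertical axis. A tongue along its own -x carries the fixed pointer, an upright steel blade 68 mm high, 112 to 136 mm from the axis. The foot's position and yaw vary.
- drum (a joint): Angle of the drum on the foot (rad, anticlockwise from above is positive). Spring detents at -2.094, 0 and +2.094, stops at -2.45 and 2.45; released within 0.1 of a detent it pulls itself in. Starts near 0: one inner wall, with the handle outside it, then points along the foot's own +x and one compartment faces the pointer. Turning takes under 5 N at the handle.
- axis (a point): Point on the drum's vertical axis at rim height, 73 mm above the bench. The drum is an open aluminium pan: outer radius 94 mm, wall 5 mm, inner floor 32 mm above the bench, with three radial walls 120 degrees apart (tops 67 mm above the bench) that make three compartments.
- handle_top (a point): Centre of the top of the upright black handle, a cylinder 21 mm in diameter that revolves freely on its own pin, standing on an ear of the drum 115 mm from the axis; it can be gripped from 40 to 110 mm above the bench (top at 110 mm).
- lid: Loose aluminium lid with a black knob, 192 mm in diameter; origin at the centre of its underside (67 mm above the bench when on the drum, 0 when set down on the bench). From the origin upward: spigot 7 mm deep and 168 mm wide that sits inside the rim, plate 5 mm (top at 12 mm), knob 28 mm in diameter from 17 to 47 mm on a thinner stem. z axis up. 0.25 kg.
- elbow: Grey pipe elbow, 65 x 67 x 30 mm, loose in one of the two compartments away from the pointer; origin at the centre of its underside.
- bush: Black rubber bush, 31 mm in diameter and 23 mm high, loose in the other compartment away from the pointer; origin at the centre of its underside.
- nipple: Brass pipe nipple, 41 x 32 x 28 mm, loose in the compartment that faces the pointer at the start; origin at the centre of its underside.
- clear_spot (a point): Middle of a clear patch of bench beside the drum (at bench height) with room for the lid.
- pliers: Bystander: blue-handled pliers fixed to the bench, 53 x 170 x 12 mm, along its own y; origin at the centre of its underside.
- screwdriver: Bystander: red screwdriver lying loose behind the drum, 28 x 196 x 28 mm, along its own y; origin at the centre of its underside.

How it is judged (in metres and radians):
On the way, in this order (a step that is already met when the one before it is completed fails the run):
1. the lid lies on the bench, right way up and released (height (world z) of lid below 0.012 m and angle between lid's own z axis and vertical below 0.1 rad and contact force between lid and the fingers below 0.1 N and linear speed of lid below 0.05 m/s), for 0.2 s.
2. the drum is in the detent that puts the elbow at the pointer ((value of joint drum between 2.01 and 2.18 rad or value of joint drum between -2.18 and -2.01 rad) and x of elbow in the frame of indexer below -0.03 m), for 0.2 s.
At the end, for the whole second after the job is handed in: The drum rests within 0.085 rad (5 degrees) of the detent in which the elbow's compartment faces the pointer, all three fittings still in the drum, and the lid lies at rest on the bench, right way up (underside within 12 mm of the bench, tilt under 0.1 rad) (all of step 2 and velocity of joint drum between -0.05 and 0.05 rad/s and horizontal distance between each of elbow, bush, nipple and indexer below 0.085 m and height (world z) of lid below 0.012 m and angle between lid's own z axis and vertical below 0.1 rad and linear speed of lid below 0.05 m/s); the robot touches nothing.
It fails at once if a fitting is lifted out of the drum (raised above 75 mm) (height (world z) of any of elbow, bush, nipple above 0.075 m).
It fails at once if the lid is dropped (falls freely at more than 0.6 m/s) (contact force between lid and anything else below 0.05 N and linear speed of lid above 0.6 m/s).
It fails at once if the screwdriver is moved more than 30 mm (distance of screwdriver from where it was at the start of the episode above 0.03 m).
It also fails if it takes over 58 s, if anything falls off the work surface, if the arm or the gripper's body presses on something with over 40 N, if the wrist force passes 120 N, or if a joint passes its speed limit or range.

### The arm

A 6-joint arm with a two-finger parallel gripper is mounted at the origin on a cart in front of the work surface, level with it; the furniture and walls round the work are solid. World frame = base frame: x ahead of the robot, y to its left, z up, the work surface at z = 0. Lengths are in m, angles in degrees, forces in N, time in s.
With the tool pointing down it reaches from about 0.3 to 0.75 m from the base axis. Payload 8.5 kg.
Tool frame: the origin (TCP) lies midway between the tips of the shut fingers; the grasp point (between the pads) lies 19 mm behind it; z points along the fingers, y is the line along which they close (so a half turn about z gives the same grasp; the last joint's range is limited). The gripper opens to 85 mm and grips with 20 to 120 N. Pads are 22 mm wide; open, the fingers measure 114 mm over their backs; the gripper's body (76 mm by 85 mm) begins 54 mm behind the grasp point. The pads swing forward as they close: fully open they stand 13 mm farther back than shut.
Start: joints at [62.493, 21.807, 74.336, -0, 83.858, -12.336], TCP at [0.144, 0.531, 0.201] pointing down, gripper open.
Joint ranges: [-178.18, 178.18], [-50.72, 133.34], [12.68, 142.11], [-81.47, 261.47], [9.98, 163.14], [-165.26, 165.26]. Speed limits (degrees/s): [136.94, 136.94, 180, 180, 180, 180].

### API

Orientations are given as a 3x3 rotation matrix whose columns are the frame's x, y, z axes.
In Python, from rig import observe, optics, order, spotter gives the robot as it stands.
- The arm moves only by the tool move_arm, never from a script. Its argument "series" is text: rows parted by semicolons, each of 5 numbers parted by spaces: the shift along the tool's x, y, z in cm, then the turn about the tool's z in degrees, then the opening, from -1 (shut) to 1 (fully open). A call has 1 to 8 rows; each row is the pose to reach, as a shift and turn from the pose commanded when the call began, along the tool's axes at that moment; what a row does not reach only later rows make up. A row lasts 1/8 s, in which the tool goes at most 62.5 mm and 10.7 degrees, less where a joint would pass 70% of its speed; a pose out of reach is approached as far as the arm can. A call with a gripper value outside its range is refused whole. The fingers move at their own pace and stop on an object; "force" is the grip in N (left out, the last holds). Time passes only in rows, so rows that repeat a pose let the fingers close. It gives the time, the measured TCP pose, the force, the opening and the grip force at its end, in the units of the state.
- observe(): the state, without advancing time (a new reading comes with each control period).
- optics.get_image(name): name is "side" or "top"; returns a dict with "pixels" (400x640x3 uint8, blue, green, red), "camera_matrix" (3x3 intrinsics, pixels), "rvec" (rotation vector, rad) and "tvec" (3), from world to camera coordinates, as OpenCV has them. Camera axes: x right, y down, z forward; pixel columns grow to the right and rows downward; lengths in m; the calibration is good to about 2 mm. A picture is of the moment at which its call begins. There is no depth.
- order.close_job(): hands the job in; it is judged then, once.
Trained networks look in the newest picture that a camera, given by its name, has taken for a name from the list of things; names that differ only in an ending like _2 or _b are one class to them, and where a whole thing is asked for, a point or a joint stands for the part that bears it (a point fixed in the world has none). Each returns a list of dicts, best first, with "score" (0 to 1); they miss things now and then, are a little off and sometimes report something else, mostly with a low value. They report only what shows in the picture. A call takes as long as a camera call.
- spotter.find_in(thing, camera): "point" ([x, y, z] in m, in world coordinates, good to about 4 mm: the middle of the surface that is visible of it).
- spotter.cut_out(thing, camera): "pixels" (400x640 bool, what is visible of it).
- spotter.mark_of(thing, camera): "point" ([x, y, z] in m, in world coordinates, good to about 4 mm: a listed point, or the origin of a listed thing).
The state is a dict: "time_s": time; "q": joint angles; "qvel": joint speeds; "joint_efforts": joint torques, N m; "position": TCP position; "tool_rot": TCP orientation; "ft_force": force on the tool from outside, world axes, zero at the start; "wrist_torque": the same for the moment, N m; "grip_width": finger opening in m; "gripper_force": force on a finger pad.
Only numpy, scipy, OpenCV 4.12 (cv2) and the standard library are available. Lean on these libraries where they do the work, as an engineer would, in place of code of your own. Each camera call takes 0.05 s, during which the arm holds its last target. There are 200 camera calls.

## Working session

There is one attempt and no reset: what is moved stays moved. The work goes in short steps, Python scripts to look and compute and a tool call to move; the robot and the scene stay as the last step left them, time stands still between calls to the robot, and variables do not carry over. Pictures are saved under pics/ and viewed, at most 10 in all, crops included, and the job is handed in when it is done.

Besides the shell and the picture viewer there is one more tool, called after "Emit:" in YAML: its name, and indented under it one key for each argument. move_arm: Moves the arm, as the interface text tells. Its arguments: {"type":"object","properties":{"series":{"type":"string"},"force":{"type":"number"}},"required":["series"]}

```bash
mkdir -p pics; python3 - <<'E'
from rig import observe, optics, order, spotter
import cv2,numpy as np
for c in("top","side"):
    im=optics.get_image(c); cv2.imwrite(f"pics/{c}0.png",im["pixels"])
for c in("top","side"):
    for t in("lid","axis","handle_top","clear_spot","indexer","screwdriver","pliers"):
        r=spotter.mark_of(t,c); print(c,t,[(np.round(x["point"],3).tolist(),round(x["score"],2)) for x in r[:2]])
s=observe();print(s["time_s"],s["position"],np.round(s["tool_rot"],3),s["grip_width"])
E
```

```text
top lid [([0.524, 0.204, 0.063], 0.72)]
top axis []
top handle_top [([0.638, 0.18, 0.113], 0.6)]
top clear_spot [([0.657, -0.001, -0.001], 0.66)]
top indexer []
top screwdriver [([0.747, 0.187, 0.004], 0.79)]
top pliers [([0.441, -0.054, -0.002], 0.76)]
side lid [([0.525, 0.205, 0.064], 0.74), ([0.748, 0.191, -0.004], 0.36)]
side axis []
side handle_top [([0.639, 0.179, 0.111], 0.7)]
side clear_spot [([0.656, 0.0, 0.001], 0.72)]
side indexer [([0.529, 0.205, -0.005], 0.85)]
side screwdriver [([0.748, 0.187, -0.0], 0.86), ([0.638, 0.181, 0.111], 0.46)]
side pliers [([0.444, -0.056, 0.001], 0.72)]
0.8 [0.14392945 0.53080691 0.20102126] [[-0.965  0.262  0.   ]
 [ 0.262  0.965 -0.   ]
 [-0.    -0.    -1.   ]] 0.08564000198766417
```

View pics/top0.png

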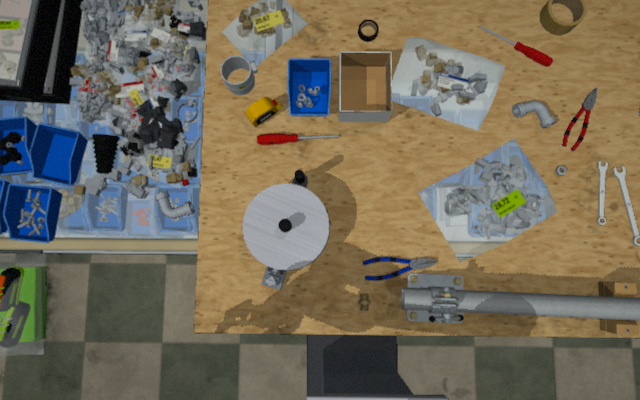

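View pics/side0.png

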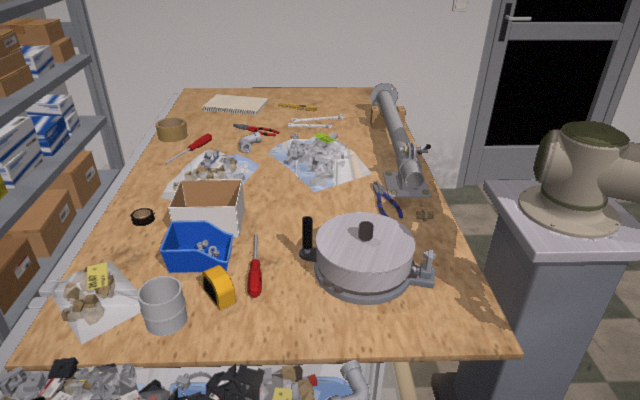

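The top view shows the lid and its knob at (285,225), the handle at (300,177), the pointer at about (273,277), and open bench around (365,172) right of the drum. The side view agrees: knob at (366,230), handle at (307,232), pointer at (430,262). Next I'll measure the knob and handle tops from the pixels.

```bash
cat > h.py <<'E'
from rig import observe, optics, order, spotter
import cv2,numpy as np
def ray(im,uv,z):
    R=cv2.Rodrigues(np.array(im["rvec"],float))[0]; t=np.array(im["tvec"],float).ravel()
    c=-R.T@t; d=R.T@np.linalg.inv(im["camera_matrix"])@[*uv,1]
    return c+d*(z-c[2])/d[2]
def shift(target):
    s=observe(); return np.round(100*s["tool_rot"].T@(np.array(target)-s["position"]),2) if isinstance(s["tool_rot"],np.ndarray) else np.round(100*np.array(s["tool_rot"]).T@(np.array(target)-s["position"]),2)
E
python3 - <<'E'
from h import *
im=optics.get_image("top"); g=im["pixels"].max(2)
for n,(u,v),z in(("knob",(285,225),.114),("handle",(300,175),.110)):
    m=(g<60).astype(np.uint8); k,l,st,ce=cv2.connectedComponentsWithStats(m)
    w=l[v-6:v+6,u-6:u+6]; i=np.bincount(w[w>0]).argmax(); print(n,st[i],ce[i],ray(im,ce[i],z).round(4))
R=cv2.Rodrigues(np.array(im["rvec"],float))[0]; print("cam",-R.T@np.ravel(im["tvec"]))
# plate outline
m=spotter.cut_out("lid","top")[0]["pixels"].astype(np.uint8)
c=max(cv2.findContours(m,0,1)[0],key=cv2.contourArea); e=cv2.fitEllipse(cv2.convexHull(c)); print(e, ray(im,e[0],.079))
print(shift([.525,.205,.16]),shift([.525,.205,.085]))
E
```

```text
knob [279 219  13  13 121] [284.80991736 225.03305785] [0.5258 0.2059 0.114 ]
handle [293 170  14  17 163] [299.90797546 178.23312883] [0.6278 0.1753 0.11  ]
cam [0.45134531 0.13422154 1.14003043]
((285.6676330566406, 226.53390502929688), (85.56415557861328, 86.73975372314453), 22.881702423095703) [0.52503174 0.20644033 0.079     ]
[-45.31 -21.47   4.1 ] [-45.31 -21.47  11.6 ]
```

Emit:
move_arm:
  series: "-45.4 -21.4 0 0 1;-45.4 -21.4 0 0 1;-45.4 -21.4 0 0 1;-45.4 -21.4 0 0 1;-45.4 -21.4 0 0 1;-45.4 -21.4 0 0 1;-45.4 -21.4 0 0 1;-45.4 -21.4 0 0 1"
  force: 40

```text
time_s: 1.9
position: [0.5261, 0.2051, 0.2012]
tool_rot: [[-0.965, 0.262, 0.0], [0.262, 0.965, 0.0], [-0.0, 0.0, -1.0]]
ft_force: [0.5, 0.9, 1.0]
grip_width: 0.0853
gripper_force: 0.0
```

Emit:
move_arm:
  series: "0 0 4 0 1;0 0 8 0 1;0 0 10 0 1;0 0 11.6 0 1;0 0 11.6 0 1;0 0 11.6 0 0;0 0 11.6 0 -0.5;0 0 11.6 0 -1"

```text
time_s: 2.9
position: [0.5249, 0.2067, 0.0856]
tool_rot: [[-0.965, 0.262, 0.001], [0.262, 0.965, 0.0], [-0.001, 0.0, -1.0]]
ft_force: [0.9, -0.1, -0.7]
grip_width: 0.0328
gripper_force: 0.0
```

Emit:
move_arm:
  series: "0 0 0 0 -1;0 0 0 0 -1;0 0 0 0 -1;0 0 0 0 -1"

```text
time_s: 3.4
position: [0.5247, 0.2067, 0.085]
tool_rot: [[-0.965, 0.262, -0.0], [0.262, 0.965, 0.0], [0.0, 0.0, -1.0]]
ft_force: [0.3, -0.0, -0.2]
grip_width: -0.0
gripper_force: 0.0
```

```bash
python3 - <<'E'
from h import *
a=optics.get_image("top")["pixels"][120:300,200:400]; b=optics.get_image("side")["pixels"][130:310,270:470]
cv2.imwrite("pics/g1.png",cv2.resize(np.hstack([a,b]),None,fx=2,fy=2,interpolation=cv2.INTER_CUBIC))
s=observe();print(s["grip_width"],s["gripper_force"],s["position"])
E
```

```text
-9.57702571024732e-06 0.0 [0.52466561 0.20667741 0.08501315]
```

View pics/g1.png

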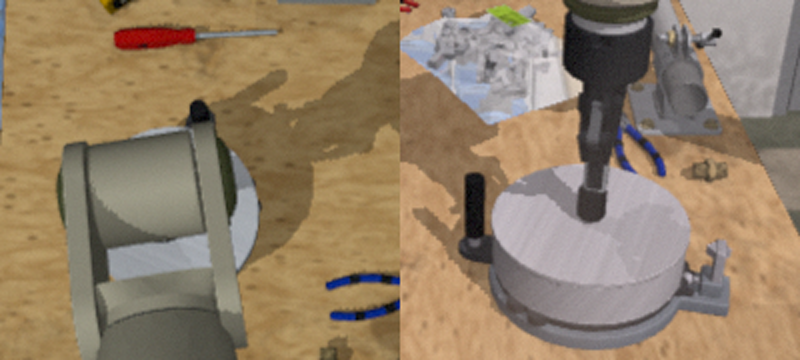

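The crop shows the shut fingers ending right at the knob, at (592,190). They are either above it or behind it. I'll project the TCP and the knob into the side image to find out which.

```bash
python3 - <<'E'
from h import *
for c in("side","top"):
    im=optics.get_image(c)
    P=np.array([[.5247,.2067,.085],[.5247,.2067,.114],[.526,.206,.114],[.526,.206,.084],[.64,.18,.11],[.64,.18,.04]])
    p=cv2.projectPoints(P,np.array(im["rvec"],float),np.array(im["tvec"],float),im["camera_matrix"],None)[0][:,0]; print(c,p.round(1).tolist())
    R=cv2.Rodrigues(np.array(im["rvec"],float))[0]; print("cam",-R.T@np.ravel(im["tvec"]))
    if c=="side":
        cv2.imwrite("pics/g2.png",cv2.resize(im["pixels"][180:260,320:410],None,fx=6,fy=6,interpolation=cv2.INTER_NEAREST))
    for t in("lid","handle_top"):
        r=spotter.mark_of(t,c); print(t,[(np.round(x["point"],3).tolist(),round(x["score"],2)) for x in r[:2]])
E
```

```text
side [[365.6, 235.9], [366.6, 223.6], [365.9, 223.3], [364.8, 236.1], [305.4, 218.1], [305.6, 246.7]]
cam [0.6483046  0.91125006 0.61142596]
lid [([0.527, 0.205, 0.066], 0.58)]
handle_top [([0.64, 0.179, 0.111], 0.85), ([0.529, 0.202, 0.067], 0.43)]
top [[285.4, 226.5], [284.4, 225.5], [284.8, 224.9], [285.7, 225.9], [297.8, 172.7], [299.1, 178.1]]
cam [0.45134531 0.13422154 1.14003043]
lid [([0.525, 0.209, 0.065], 0.87)]
handle_top []
```

View pics/g2.png

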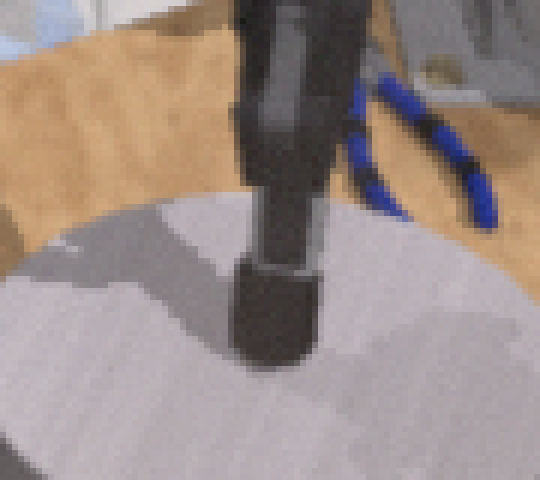

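The knob, a dark block at crop rows 268–365, looks untouched, and the finger ends show at its top edge. Reported width is 0 with no force. I'll raise the arm a little and compare the tips with their projected position.

Emit:
move_arm:
  series: "0 0 -2 0 -1;0 0 -4 0 -1;0 0 -6 0 -1;0 0 -6 0 -1"

```text
time_s: 4.3
position: [0.5253, 0.2068, 0.1461]
tool_rot: [[-0.965, 0.262, 0.003], [0.262, 0.965, 0.0], [-0.003, 0.001, -1.0]]
ft_force: [-0.1, -0.1, -1.1]
grip_width: -0.0001
gripper_force: 0.0
```

```bash
python3 - <<'E'
from h import *
im=optics.get_image("side"); s=observe()
P=np.array([s["position"],[.526,.206,.114]])
p=cv2.projectPoints(P,np.array(im["rvec"],float),np.array(im["tvec"],float),im["camera_matrix"],None)[0][:,0]; print(s["position"],s["grip_width"],s["ft_force"],p)
a=cv2.imread("pics/side0.png")[150:290,300:430]; b=im["pixels"][150:290,300:430].copy()
cv2.circle(b,tuple(int(round(v)) for v in p[0]-[300,150]),1,(0,0,255),-1)
cv2.imwrite("pics/g3.png",cv2.resize(np.hstack([a,b]),None,fx=3,fy=3,interpolation=cv2.INTER_NEAREST))
E
```

```text
[0.52467648 0.20670222 0.14497226] -0.00019088547138578014 [ 0.49619949 -0.35727084 -0.24727311] [[367.71093062 209.88441922]
 [365.85727928 223.3477901 ]]
```

View pics/g3.png

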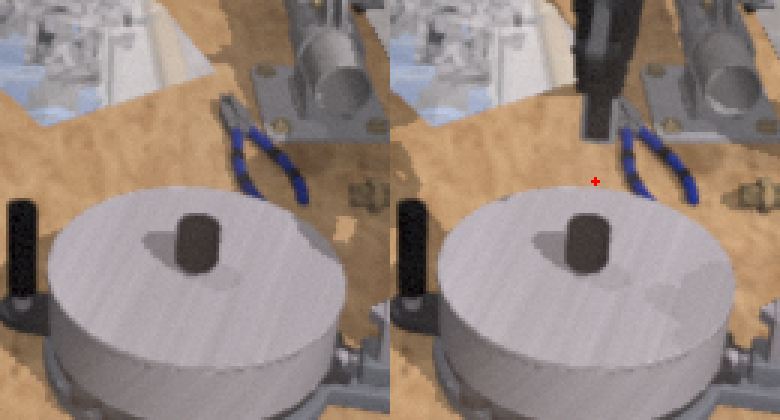

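Right half of the crop: the shut tips end near (597,140), but the reported TCP projects to the red dot at (595,181). So the real tips sit about 30 mm higher than reported, with xy agreeing. The fingers simply shut above the knob, so I'll go about 30 mm deeper and watch the force.

Emit:
move_arm:
  series: "0 0 0 0 1;0 0 0 0 1;0 0 2 0 1;0 0 4 0 1;0 0 6 0 1;0 0 7 0 1;0 0 8 0 1;0 0 8 0 1"

```text
time_s: 5.35
position: [0.5245, 0.2066, 0.0646]
tool_rot: [[-0.965, 0.262, -0.001], [0.262, 0.965, -0.0], [0.001, -0.0, -1.0]]
ft_force: [0.3, 0.1, -0.1]
grip_width: 0.0855
gripper_force: 0.0
```

Emit:
move_arm:
  series: "0 0 0.7 0 1;0 0 0.7 0 -1;0 0 0.7 0 -1;0 0 0.7 0 -1;0 0 0.7 0 -1;0 0 0.7 0 -1;0 0 0.7 0 -1;0 0 0.7 0 -1"

```text
time_s: 6.35
position: [0.5249, 0.2067, 0.0584]
tool_rot: [[-0.965, 0.262, 0.001], [0.262, 0.965, 0.0], [-0.001, 0.0, -1.0]]
ft_force: [0.2, -0.2, 5.8]
grip_width: 0.0269
gripper_force: 39.3
```

Emit:
move_arm:
  series: "0 0 -0.5 0 -1;0 0 -1 0 -1;0 0 -2 0 -1;0 0 -4 0 -1;0 0 -6 0 -1;0 0 -8 0 -1;0 0 -8 0 -1"

```text
time_s: 7.22
position: [0.5253, 0.2068, 0.1396]
tool_rot: [[-0.965, 0.262, 0.003], [0.262, 0.965, 0.001], [-0.003, 0.001, -1.0]]
ft_force: [0.6, 0.2, -2.8]
grip_width: 0.0265
gripper_force: 39.5
```

```bash
python3 - <<'E'
from h import *
im=optics.get_image("side"); cv2.imwrite("pics/s4.png",im["pixels"])
s=observe(); print(s["position"],s["grip_width"],s["ft_force"])
for c in("side","top"):
    for t in("clear_spot","lid","elbow","bush","nipple","axis"):
        r=spotter.mark_of(t,c); print(c,t,[(np.round(x["point"],3).tolist(),round(x["score"],2)) for x in r[:2]])
E
```

```text
[0.52469296 0.20670483 0.13831603] 0.02665538687503103 [-0.46664349 -0.53331793 -2.70423049]
side clear_spot [([0.658, 0.002, 0.002], 0.56), ([0.545, 0.156, 0.033], 0.44)]
side lid [([0.531, 0.204, 0.147], 0.56)]
side elbow [([0.565, 0.247, 0.034], 0.74)]
side bush [([0.544, 0.155, 0.034], 0.59)]
side nipple [([0.482, 0.214, 0.031], 0.73)]
side axis [([0.53, 0.211, 0.073], 0.69)]
top clear_spot [([0.656, -0.002, 0.002], 0.82)]
top lid [([0.525, 0.209, 0.065], 0.87)]
top elbow [([0.442, -0.053, 0.001], 0.33)]
top bush []
top nipple []
top axis []
```

View pics/s4.png

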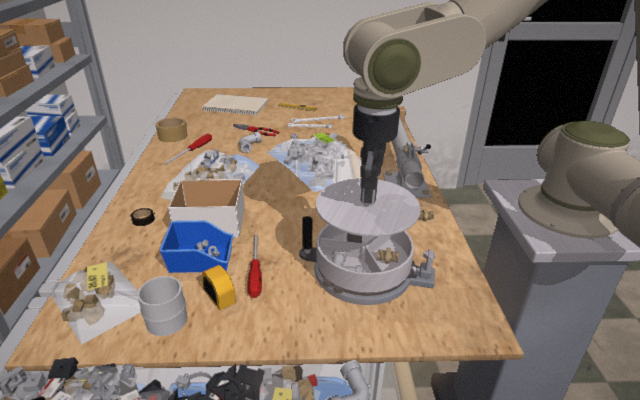

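The lid came away level, around (368,207). The elbow is on the drum's +y side at (0.565, 0.247), so the drum must turn +120°. Next I carry the lid to the clear spot.

Emit:
move_arm:
  series: "-4 -3.6 0 0 -1;-8 -7.3 0 0 -1;-12 -10.9 0 0 -1;-15 -13.7 0 0 -1;-17 -15.5 0 0 -1;-18.2 -16.5 0 0 -1;-18.2 -16.5 0 0 -1"

```text
time_s: 8.75
position: [0.6572, -0.0005, 0.1377]
tool_rot: [[-0.965, 0.262, -0.0], [0.262, 0.965, 0.0], [0.0, 0.0, -1.0]]
ft_force: [0.3, 0.6, -2.1]
grip_width: 0.0266
gripper_force: 39.6
```

Emit:
move_arm:
  series: "0 0 3 0 -1;0 0 6 0 -1;0 0 9 0 -1;0 0 11 0 -1;0 0 12.5 0 -1;0 0 13.5 0 -1;0 0 13.5 0 -1"

```text
time_s: 9.62
position: [0.6569, 0.0001, 0.0028]
tool_rot: [[-0.965, 0.261, -0.001], [0.261, 0.965, 0.0], [0.001, -0.0, -1.0]]
ft_force: [1.4, -0.1, -2.2]
grip_width: 0.0266
gripper_force: 39.6
```

Emit:
move_arm:
  series: "0 0 0.5 0 -1;0 0 0.9 0 -1;0 0 1.1 0 -1;0 0 1.2 0 -1;0 0 1.2 0 -1"

```text
time_s: 10.25
position: [0.6572, -0.0002, -0.0085]
tool_rot: [[-0.965, 0.262, 0.0], [0.262, 0.965, -0.0], [-0.0, -0.0, -1.0]]
ft_force: [-3.0, -0.2, 2.7]
grip_width: 0.027
gripper_force: 40.2
```

Contact at the expected height. Release and rise.

Emit:
move_arm:
  series: "0 0 0 0 0;0 0 0 0 1;0 0 0 0 1;0 0 0 0 1;0 0 -3 0 1;0 0 -8 0 1;0 0 -13 0 1;0 0 -17 0 1"

```text
time_s: 11.25
position: [0.6573, -0.0002, 0.1634]
tool_rot: [[-0.965, 0.262, 0.002], [0.262, 0.965, -0.0], [-0.002, 0.0, -1.0]]
ft_force: [0.4, 0.1, 0.1]
grip_width: 0.0855
gripper_force: 0.0
```

Emit:
move_arm:
  series: "8 5 -2 0 1;12 10 -2 0 1;16 16 -2 0 1;20 20 -2 0 1;24 26 -2 0 1;26 30 -2 0 1;26 30 -2 0 1;26 30 -2 0 1"

```text
time_s: 12.25
position: [0.4838, 0.359, 0.1809]
tool_rot: [[-0.966, 0.259, -0.0], [0.259, 0.966, 0.0], [0.0, 0.0, -1.0]]
ft_force: [0.9, 0.1, -0.3]
grip_width: 0.0856
gripper_force: 0.0
```

```bash
python3 - <<'E'
from h import *
s=observe(); print(s["position"],s["q"],s["ft_force"],s["time_s"])
a=optics.get_image("side")["pixels"]; b=optics.get_image("top")["pixels"]
cv2.imwrite("pics/s5.png",np.hstack([a[100:320,200:520],b[100:320,200:520]]))
for c in("side","top"):
    for t in("lid","handle_top","axis","elbow","bush","nipple","indexer"):
        r=spotter.mark_of(t,c); print(c,t,[(np.round(x["point"],3).tolist(),round(x["score"],2)) for x in r[:2]])
E
```

```text
[0.48379397 0.35899183 0.18085226] [ 2.53269215e+01  2.79232457e+01  6.75544265e+01  5.49588377e-03
  8.45264311e+01 -4.96797221e+01] [ 0.86665438  0.0617273  -0.29225539] 12.25
side lid [([0.663, -0.004, -0.003], 0.9)]
side handle_top [([0.64, 0.176, 0.108], 0.68)]
side axis [([0.53, 0.213, 0.074], 0.7)]
side elbow [([0.564, 0.246, 0.033], 0.7), ([0.749, 0.189, 0.0], 0.5)]
side bush [([0.546, 0.157, 0.032], 0.73)]
side nipple [([0.485, 0.216, 0.033], 0.56)]
side indexer [([0.528, 0.205, -0.004], 0.58)]
top lid [([0.658, 0.0, -0.002], 0.65)]
top handle_top [([0.638, 0.181, 0.112], 0.5)]
top axis [([0.53, 0.206, 0.073], 0.88)]
top elbow [([0.564, 0.245, 0.034], 0.57)]
top bush [([0.54, 0.154, 0.034], 0.41)]
top nipple [([0.48, 0.218, 0.032], 0.69), ([0.528, 0.206, 0.0], 0.53)]
top indexer [([0.53, 0.207, -0.0], 0.95), ([0.442, -0.053, -0.001], 0.48)]
```

View pics/s5.png

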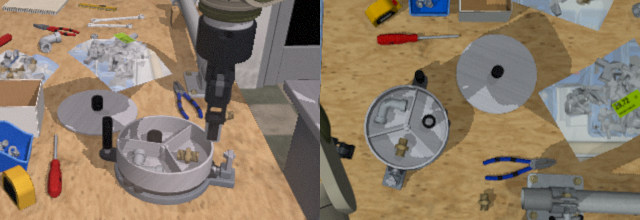

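The lid lies flat at (0.658, 0.000), with room beside the drum. In the top crop the elbow is in the upper-left compartment, near (393,110), and the nipple faces the pointer. Now to the handle.

Emit:
move_arm:
  series: "-4 -2.7 0 0 1;-9 -6.2 0 0 1;-14 -9.6 0 0 1;-18 -12.3 0 0 1;-19.7 -13.5 0 0 1;-19.7 -13.5 0 0 1;-19.7 -13.5 0 0 1"

```text
time_s: 13.92
position: [0.6386, 0.1771, 0.1812]
tool_rot: [[-0.966, 0.26, -0.0], [0.26, 0.966, 0.0], [0.0, 0.0, -1.0]]
ft_force: [-0.5, 1.0, 0.9]
grip_width: 0.0857
gripper_force: 0.0
```

Emit:
move_arm:
  series: "0 0 4 0 1;0 0 8 0 1;0 0 11 0 1;0 0 13.2 0 1;0 0 13.2 0 1"
  force: 25

```text
time_s: 14.55
position: [0.6379, 0.177, 0.048]
tool_rot: [[-0.966, 0.26, -0.003], [0.26, 0.966, -0.0], [0.003, -0.001, -1.0]]
ft_force: [0.8, 0.5, 0.5]
grip_width: 0.0852
gripper_force: 0.0
```

Emit:
move_arm:
  series: "0 0 0 0 -1;0 0 0 0 -1;0 0 0 0 -1;0 0 0 0 -1;0 0 0 0 -1;0 0 0 0 -1;0 0 0 0 -1"

```text
time_s: 15.42
position: [0.6398, 0.1758, 0.0497]
tool_rot: [[-0.965, 0.262, 0.001], [0.262, 0.965, 0.0], [-0.001, 0.001, -1.0]]
ft_force: [-0.8, 1.6, 5.5]
grip_width: 0.0203
gripper_force: 25.7
```

```bash
cat > arc.py <<'E'
from h import *
import sys
C=np.array([.528,.206]); a0,n,st=map(float,sys.argv[1:4]); # present drum angle of handle, rows, step deg
s=observe(); R=np.array(s["tool_rot"]); p=np.array(s["position"]); print(s["time_s"],p.round(4),s["q"][5],s["grip_width"],s["ft_force"])
v=p[:2]-C; r=np.hypot(*v); a=np.degrees(np.arctan2(v[1],v[0])); print("r",r.round(4),"ang",a.round(2))
for i in range(1,int(n)+1):
    t=np.radians(a+i*st); d=np.array([*(C+.115*np.array([np.cos(t),np.sin(t)])),p[2]])-p
    print(*(100*R.T@d).round(2)[:2],end="; ")
E
python3 arc.py 0 8 8
```

```text
15.425 [0.6398 0.1758 0.0497] -69.68387056980269 0.02032465913536108 [-0.77436272  1.63560435  5.45855337]
r 0.1159 ang -15.11
0.2 1.6; 0.53 3.17; 1.08 4.68; 1.84 6.09; 2.78 7.39; 3.9 8.54; 5.16 9.53; 6.55 10.33;
```

```bash
python3 - <<'E'
from h import *
s=observe(); print(np.round(s["q"],2),s["position"],np.round(s["tool_rot"],4))
im=optics.get_image("side"); b=optics.get_image("top")
cv2.imwrite("pics/s6.png",np.hstack([cv2.resize(im["pixels"][130:300,260:460],None,fx=2,fy=2),cv2.resize(b["pixels"][100:270,200:400],None,fx=2,fy=2)]))
E
```

```text
[ 5.150e+00  4.036e+01  6.678e+01  2.000e-02  7.278e+01 -6.968e+01] [0.6398484  0.17579062 0.04968092] [[-9.652e-01  2.617e-01  1.200e-03]
 [ 2.617e-01  9.652e-01  5.000e-04]
 [-1.100e-03  8.000e-04 -1.000e+00]]
```

View pics/s6.png

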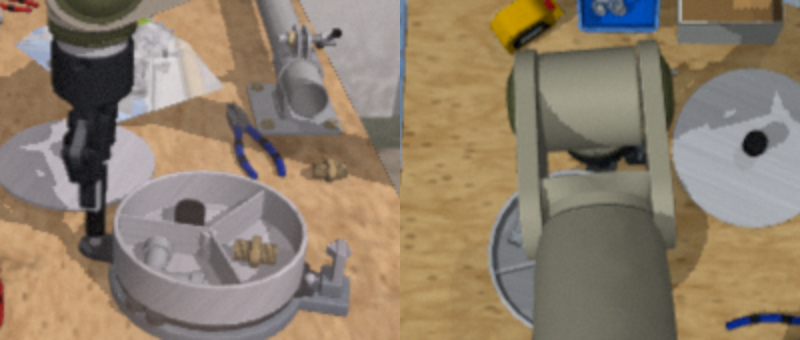

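The fingers hold the handle at (95,205) in the left crop, width 20.3 mm, well clear of the rim. Now turn anticlockwise, with the tool following.

Emit:
move_arm:
  series: "0.2 1.6 0 -5 -1;0.5 3.2 0 -10 -1;1.1 4.7 0 -16 -1;1.8 6.1 0 -21 -1;2.8 7.4 0 -27 -1;3.9 8.5 0 -32 -1;5.2 9.5 0 -37 -1;6.6 10.3 0 -42 -1"

```text
time_s: 16.52
position: [0.6052, 0.2943, 0.0498]
tool_rot: [[-0.891, -0.454, 0.007], [-0.454, 0.891, 0.004], [-0.008, 0.0, -1.0]]
ft_force: [8.5, 8.8, 0.5]
grip_width: 0.0203
gripper_force: 25.2
```

```bash
python3 arc.py 0 8 8
```

```text
16.525 [0.6052 0.2943 0.0498] -101.18832509945501 0.02025207103804394 [8.50479663 8.81114091 0.48709863]
r 0.1173 ang 48.83
0.91 1.36; 1.81 2.69; 2.88 3.89; 4.1 4.92; 5.46 5.77; 6.92 6.43; 8.46 6.88; 10.05 7.11;
```

Emit:
move_arm:
  series: "0.9 1.4 0 -5 -1;1.8 2.7 0 -10 -1;2.9 3.9 0 -15 -1;4.1 4.9 0 -20 -1;5.4 5.8 0 -25 -1;6.9 6.5 0 -30 -1;8.4 7 0 -35 -1;8.4 7 0 -35 -1"

```text
time_s: 17.52
position: [0.495, 0.3191, 0.0497]
tool_rot: [[-0.471, -0.882, 0.0], [-0.882, 0.471, 0.004], [-0.004, 0.002, -1.0]]
ft_force: [-2.7, 13.7, 4.4]
grip_width: 0.0198
gripper_force: 25.8
```

```bash
python3 arc.py 0 1 2; python3 - <<'E'
from h import *
for t in("handle_top","elbow","nipple","bush","axis","lid"):
    r=spotter.mark_of(t,"side"); print(t,[(np.round(x["point"],3).tolist(),round(x["score"],2)) for x in r[:2]])
E
```

```text
17.525 [0.495  0.3191 0.0497] -130.83638054135622 0.01978877193810786 [-2.72707361 13.71025563  4.4123873 ]
r 0.1178 ang 106.28
0.49 0.09; handle_top [([0.637, 0.176, 0.111], 0.65), ([0.546, 0.158, 0.037], 0.45)]
elbow [([0.568, 0.248, 0.031], 0.87)]
nipple [([0.48, 0.213, 0.034], 0.6)]
bush [([0.546, 0.157, 0.029], 0.61), ([0.481, 0.215, 0.032], 0.48)]
axis [([0.529, 0.208, 0.069], 0.85)]
lid [([0.66, -0.003, -0.002], 0.69)]
```

Emit:
move_arm:
  series: "0 0 0 0 0;0 0 0 0 0;0 0 0 0 0;0 0 -3 0 0;0 0 -7 0 0;0 0 -12 0 0;0 0 -16 0 0"

```text
time_s: 18.7
position: [0.4963, 0.3165, 0.211]
tool_rot: [[-0.472, -0.881, 0.001], [-0.881, 0.472, 0.0], [-0.001, -0.001, -1.0]]
ft_force: [1.1, 0.2, -0.0]
grip_width: 0.0431
gripper_force: 0.0
```

Emit:
move_arm:
  series: "4 3 0 0 0;8 6 0 0 0;12 9 0 0 0;16 12 0 0 0;16 12 0 0 0;16 12 0 0 0"

```text
time_s: 19.45
position: [0.3156, 0.2324, 0.2093]
tool_rot: [[-0.472, -0.881, 0.001], [-0.881, 0.472, 0.0], [-0.001, -0.001, -1.0]]
ft_force: [0.8, -0.3, 0.6]
grip_width: 0.0425
gripper_force: 0.0
```

```bash
python3 - <<'E'
from h import *
s=observe(); print(s["position"],s["ft_force"],s["time_s"])
a=optics.get_image("side"); b=optics.get_image("top")
cv2.imwrite("pics/s7.png",np.hstack([a["pixels"][100:320,200:520],b["pixels"][100:320,200:520]]))
for c in("side","top"):
  for t in("handle_top","elbow","nipple","bush","axis","lid","screwdriver"):
    r=spotter.mark_of(t,c); print(c,t,[(np.round(x["point"],3).tolist(),round(x["score"],2)) for x in r[:2]])
E
```

```text
[0.31555597 0.23244848 0.20932918] [ 0.77263321 -0.26403946  0.55760948] 19.45
side handle_top [([0.497, 0.318, 0.111], 0.88), ([0.567, 0.246, 0.031], 0.43)]
side elbow [([0.479, 0.223, 0.033], 0.9)]
side nipple [([0.542, 0.16, 0.031], 0.64)]
side bush [([0.571, 0.245, 0.034], 0.45), ([0.498, 0.319, 0.109], 0.22)]
side axis [([0.527, 0.21, 0.068], 0.6)]
side lid [([0.661, -0.004, -0.001], 0.63)]
side screwdriver [([0.745, 0.187, -0.006], 0.58)]
top handle_top [([0.498, 0.317, 0.114], 0.68)]
top elbow [([0.475, 0.219, 0.034], 0.98)]
top nipple [([0.543, 0.162, 0.033], 0.47)]
top bush [([0.564, 0.241, 0.034], 0.49)]
top axis [([0.529, 0.205, 0.072], 0.57)]
top lid [([0.657, 0.002, -0.002], 0.96), ([0.495, 0.319, 0.113], 0.59)]
top screwdriver [([0.748, 0.19, 0.005], 0.56)]
```

View pics/s7.png

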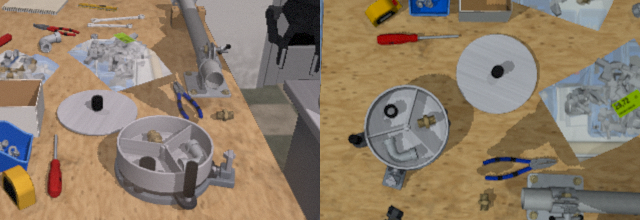

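The elbow is now at the pointer (top crop about (400,145)), the handle has turned 119.6°, the lid lies flat, and the screwdriver hasn't moved. Handing in.

```bash
python3 -c "
from rig import order
print(order.close_job())"
```

```text
the job is handed in; nothing more can be done
None
```

I handed the job in at about 19.5 s: the lid lies flat on the bench, the elbow's compartment is at the pointer (handle measured 119.6° round), all three fittings are in the drum and the screwdriver is unmoved; no verdict came back.

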